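# Slide the perfume tray back into its corner

## Task

A customer has pulled the tray of perfume bottles out of its place on the stall. Push it back along the table, without picking it up, into the corner between the wooden display riser and the watch case, so that its long side lies flat against the front of the riser and its end against the side of the watch case. Push on the tray only: do not touch the bottles, which must stay standing on it, and leave the other goods where they are.

Things in the scene. Friction and masses are not known exactly. Their poses are not given: they have to be found in the camera images.
- tray: White melamine tray with a plain upright rim: 130 mm along its x, 220 mm along its y, rim 22 mm high, 5 mm thick; floor 4 mm thick; about 0.3 kg plus three bottles on it. Loose: slides at a push of 2 to 6 N. Origin: centre of its underside, z up. Its +x long side belongs against the riser. Starts 5 to 13 cm out from the riser, askew within 0.35 rad, 5 to 17 cm short of the watch case sideways.
- riser: Stepped plywood display riser, 800 mm long, fixed on the far side of the table. Lower step 50 mm high, its front upright and flat; wares on it stand at least 80 mm behind that front. Origin: middle of the front's foot, on the table; y runs along the front, x points into the riser (away from the robot): the front is the plane x = 0.
- watch_case: Dark wooden watch case with clear lid, 250 mm along x, 200 mm along y, 60 mm high, fixed on the table, axes parallel to the riser's, at the left or the right in front of the riser, 5 to 25 mm off it. Origin: centre of its underside; its upright side faces are at y = +100 and -100 mm; the one facing the tray makes a square corner with the riser's front.
- bottle_flat: Amber glass perfume bottle, flat rectangular, 26 x 42 mm, 65 mm tall with black cap, standing loose on the tray near its lengthwise middle line. Origin: centre of its underside, z up.
- bottle_round: Clear round perfume bottle, 38 mm across, 58 mm tall with steel cap, standing loose on the tray. Origin: centre of its underside, z up.
- bottle_square: Green glass square perfume bottle, 30 x 30 mm, 68 mm tall with brass cap, standing loose on the tray. Origin: centre of its underside, z up.
- tin: Round steel biscuit tin with lid, 180 mm across, 62 mm high, loose, in front of the riser at the end opposite the watch case; to be left alone. Origin: centre of its underside.
- clock: White alarm clock, 45 x 85 mm, 76 mm high, loose, to one side on the robot's side of the tray; to be left alone. Origin: centre of its underside.
- teacup: White cup without handle, 68 mm across, 58 mm high, loose, to one side on the robot's side of the tray; to be left alone. Origin: centre of its underside.
- mug: Blue mug with handle, 76 mm across, 90 mm high, loose, out at one side; to be left alone. Origin: centre of its underside.
- phone: Used phone lying flat, 150 x 72 x 8 mm, loose, out at one side; to be left alone. Origin: centre of its underside.

How it is judged:
At the end, for the whole second after the job is handed in: Tray flat on the table, at rest, square to the riser within 2 degrees, its far side within 5 mm of the riser and its end within 5 mm of the watch case (at the tray's middle); bottles upright on it; tin, clock, cup, mug and phone within 12 mm of their starts (x of tray in the frame of riser above -0.07 m and y of tray in the frame of watch_case between -0.215 and 0.215 m and angle between the y axis of tray and the y axis of riser, either way round below 0.035 rad and height (world z) of tray below 0.004 m and angle between tray's own z axis and vertical below 0.03 rad and linear speed of each of tray, bottle_flat, bottle_round, bottle_square below 0.01 m/s and angle between each of bottle_flat, bottle_round, bottle_square's own z axis and vertical below 0.1 rad and horizontal distance between each of bottle_flat, bottle_round, bottle_square and tray below 0.105 m and distance of each of tin, clock, teacup, mug, phone from where it was at the start of the episode below 0.012 m); the robot touches nothing.
It fails at once if the tray is lifted or tipped off the table (height (world z) of tray above 0.01 m or angle between tray's own z axis and vertical above 0.1 rad).
It fails at once if a perfume bottle topples (angle between any of bottle_flat, bottle_round, bottle_square's own z axis and vertical above 0.5 rad).
It fails at once if a perfume bottle is lifted (height (world z) of any of bottle_flat, bottle_round, bottle_square above 0.02 m).
It fails at once if the robot touches a perfume bottle (contact force between any of the fingers, the arm and bottle_flat above 0.5 N or contact force between any of the fingers, the arm and bottle_round above 0.5 N or contact force between any of the fingers, the arm and bottle_square above 0.5 N).
It fails at once if other goods on the table are shifted (more than 12 mm) or tipped (distance of any of tin, clock, teacup, mug, phone from where it was at the start of the episode above 0.012 m or angle between any of tin, clock, teacup, mug, phone's own z axis and vertical above 0.3 rad).
It also fails if it takes over 54 s, if anything falls off the work surface, if the arm or the gripper's body presses on something with over 40 N, if the wrist force passes 120 N, or if a joint passes its speed limit or range.

## Robot

A 6-joint arm with a two-finger parallel gripper is mounted at the origin on the work surface. World frame = base frame: x ahead of the robot, y to its left, z up, the work surface at z = 0. Lengths are in m, angles in rad, forces in N, time in s.
With the tool pointing down it reaches from about 0.25 to 0.85 m from the base axis. Payload 12.5 kg.
Tool frame: the origin (TCP) lies midway between the tips of the shut fingers; the grasp point (between the pads) lies 19 mm behind it (env.pinch_z is the distance from the TCP to the grasp point, in m); z points along the fingers, y is the direction in which the jaws open and shut (so a half turn about z gives the same grasp; the last joint's range is limited). The gripper opens to 93 mm and grips with 3 to 60 N. Pads are 15 mm wide; open, the fingers measure 128 mm over their backs; the gripper's body (75 mm by 188 mm) begins 65 mm behind the grasp point.
Start: joints at [1.137, 0.351, 1.652, -0, 1.139, -0.085], TCP at [0.188, 0.517, 0.219] pointing down, gripper open.
Joint ranges: [-2.75, 2.75], [-0.79, 2.1], [0.01, 2.65], [-1.57, 4.71], [0.07, 3.14], [-2.87, 2.87]. Speed limits (rad/s): [2.22, 2.22, 2.79, 3.14, 3.14, 3.14].

## Interface

Orientations are given as a rotation vector (axis times angle).
In Python, from cell import read_state, viewer, hand_in, env gives the robot as it stands.
- The arm moves only by the shell command python3 -m creep 'ROWS'. ROWS is JSON, a list of rows, each an object of numbers: "claw": the opening, from 0 (shut) to 1 (fully open); "x", "y", "z": the shift along the tool's x, y, z in m; "rx", "ry", "rz": the turn, a rotation vector about the tool's x, y, z in rad. A call has exactly 5 rows; each row is the pose to reach, as a shift and turn from the pose commanded when the call began, along the tool's axes at that moment; what a row does not reach only later rows make up. A row lasts 1/12 s, in which the tool goes at most 41.7 mm and 7.16 degrees, less where a joint would pass 70% of its speed; a pose out of reach is approached as far as the arm can. A call with a gripper value outside its range is refused whole. The fingers move at their own pace and stop on an object; the grip force is fixed at half the most. Time passes only in rows, so rows that repeat a pose let the fingers close, or fill a call up. It gives the time, the measured TCP pose, the force and the opening at its end, in the units of the state.
- read_state(): the state, without advancing time (a new reading comes with each control period).
- viewer.get_image(name): name is "side" or "top"; returns a dict with "img" (480x640x3 uint8, blue, green, red), "range_z" (480x640 float32, m along the optical axis (not along the pixel's ray), 0 where there is no reading), "mtx" (3x3 intrinsics, pixels), "dist" ([k1, k2, p1, p2, k3] as OpenCV has them; the pictures are not rectified), "R" (3x3) and "t" (3): a world point X has camera coordinates R X + t. Camera axes: x right, y down, z forward; pixel columns grow to the right and rows downward; lengths in m; the calibration is good to about 2 mm. A picture is of the moment at which its call begins.
- hand_in(): hands the job in, once; it reports no verdict.
The state is a dict: "clock": time; "q": joint angles; "joint_velocities": joint speeds; "tau": joint torques, N m; "tcp_pos": TCP position; "eef_rot": TCP orientation; "contact_force": force on the tool from outside, world axes, zero at the start; "torque": the same for the moment, N m; "width": finger opening in m.
Only numpy, scipy, OpenCV 4.12 (cv2) and the standard library are available. Lean on these libraries where they do the work, as an engineer would, in place of code of your own. Each camera call takes 0.05 s, during which the arm holds its last target. There are 200 camera calls.

## Working session

There is one attempt and no reset: what is moved stays moved. The work goes in short steps, Python scripts to look and compute and a shell command to move; the robot and the scene stay as the last step left them, time stands still between calls to the robot, and variables do not carry over. Pictures are saved under pics/ and viewed, about 8 in all and at most 12, crops included, and the job is handed in when it is done.

```bash
ls; mkdir -p pics
python3 - <<'E'
from cell import read_state, viewer
import cv2,numpy as np,pickle
d={}
for n in("top","side"):
    v=viewer.get_image(n); d[n]=v; cv2.imwrite(f"pics/{n}0.png",v["img"])
    print(n,(-v["R"].T@v["t"]).round(3),v["R"].round(2).tolist(),v["mtx"].round(0).tolist(),v["dist"])
pickle.dump(d,open("v0.pkl","wb"))
print(read_state())
E
```

```text
pics
top [ 0.487 -0.     1.356] [[-0.03, -1.0, -0.01], [-1.0, 0.03, -0.05], [0.06, 0.01, -1.0]] [[522.0, 0.0, 322.0], [0.0, 522.0, 236.0], [0.0, 0.0, 1.0]] [-0.09486243  0.          0.          0.          0.        ]
side [ 0.268 -0.886  0.983] [[0.95, -0.32, -0.01], [-0.23, -0.67, -0.7], [0.22, 0.67, -0.71]] [[521.0, 0.0, 318.0], [0.0, 521.0, 238.0], [0.0, 0.0, 1.0]] [-0.08142086  0.          0.          0.          0.        ]
{'clock': 0.1, 'q': array([ 1.13738018e+00,  3.51196119e-01,  1.65232213e+00, -2.97641051e-05,
        1.13905581e+00, -8.46048789e-02]), 'joint_velocities': array([ 0.00140545, -0.00060445, -0.00224207,  0.00080001, -0.00030094,
       -0.00122541]), 'tau': array([-5.72164447e-05, -4.98026347e+01, -2.85703003e+01,  7.00094760e-02,
        2.39423983e-02, -3.16935564e-05]), 'tcp_pos': array([0.18784636, 0.51662757, 0.21816214]), 'eef_rot': array([-5.45079582e-01, -3.09371544e+00,  1.50094112e-03]), 'contact_force': array([ 0.14107532,  0.15463305, -0.13981582]), 'torque': array([0.03695115, 0.01070255, 0.00108577]), 'width': 0.09296019818970248}
```

View pics/top0.png

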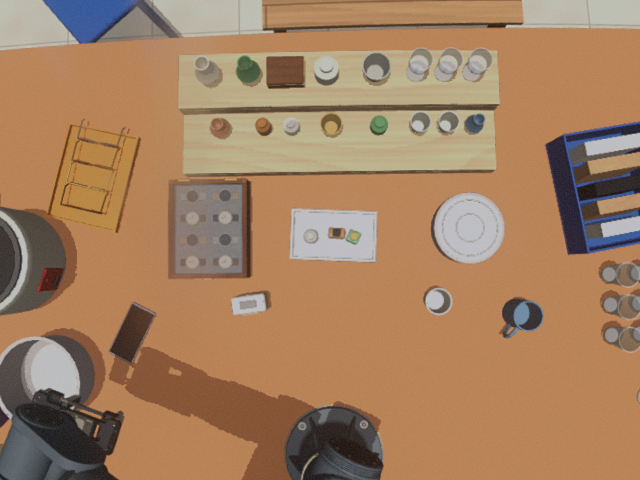

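View pics/side0.png

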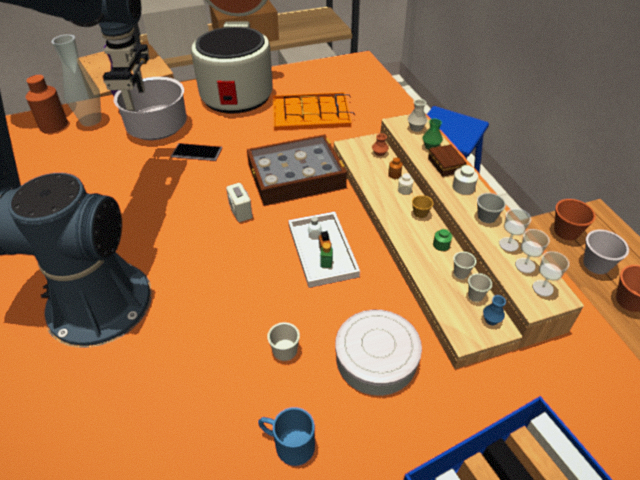

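Top view: the tray is at (334,236), with corners about (293,209) to (377,262). The watch case is on the left (right edge u≈249), and the riser front is at v≈173. The clock is at (249,304), cup at (438,300) and tin at (468,228). Next I measure these.

```bash
cat > h.py <<'E'
import cv2,numpy as np
from cell import viewer,read_state
def ray(v,px,z):
    u=cv2.undistortPoints(np.float64(px).reshape(-1,1,2),v["mtx"],v["dist"]).reshape(-1,2)
    d=np.c_[u,np.ones(len(u))]@v["R"]; c=-v["R"].T@v["t"]
    return c+d*((z-c[2])/d[:,2])[:,None]
def cloud(v):
    h,w=v["range_z"].shape
    g=np.stack(np.meshgrid(np.arange(w),np.arange(h)),-1).reshape(-1,1,2).astype(float)
    u=cv2.undistortPoints(g,v["mtx"],v["dist"]).reshape(-1,2)
    P=(np.c_[u,np.ones(len(u))]*v["range_z"].reshape(-1,1)-v["t"])@v["R"]
    return P.reshape(h,w,3)
def blob(mask,near):
    n,l,s,c=cv2.connectedComponentsWithStats(mask.astype(np.uint8))
    ok=[i for i in range(1,n) if s[i,4]>150]
    i=min(ok,key=lambda i:np.hypot(*(c[i]-near)))
    return l==i
def tray(v,near,z=.022):
    """white rim outline -> centre, yaw of long side(about world y), size"""
    hsv=cv2.cvtColor(v["img"],cv2.COLOR_BGR2HSV)
    m=(hsv[...,1]<70)&(hsv[...,2]>120)
    m=blob(m,near)
    c=max(cv2.findContours(m.astype(np.uint8),cv2.RETR_EXTERNAL,cv2.CHAIN_APPROX_NONE)[0],key=cv2.contourArea)
    P=ray(v,c.reshape(-1,2),z)[:,:2].astype(np.float32)
    return cv2.minAreaRect(P),m
E
cat > m.py <<'E'
from h import *
import pickle
d=pickle.load(open("v0.pkl","rb")); t,s=d["top"],d["side"]
for v,n in((t,(334,236)),(s,(323,248))):
    r,m=tray(v,n); print("tray",r,cv2.boxPoints(r).round(3).tolist(),m.sum())
for name,v in d.items():
    P=cloud(v); X,Y,Z=P[...,0],P[...,1],P[...,2]
    print(name,"table z",np.median(Z[(abs(X-.45)<.03)&(abs(Y)<.05)]))
    # riser front: z .02-.1 step top
    hsv=cv2.cvtColor(v["img"],cv2.COLOR_BGR2HSV)
    st=(Z>.042)&(Z<.06)&(X>.55)&(X<.75)&(abs(Y)<.35)
    ys=np.arange(-.3,.31,.03); e=[(y,X[st&(abs(Y-y)<.005)].min()) for y in ys if (st&(abs(Y-y)<.005)).sum()>3]
    e=np.array(e);k=np.polyfit(e[:,0],e[:,1],1); print("riser front x=a y+b",k,np.abs(np.polyval(k,e[:,0])-e[:,1]).max(), "z",np.median(Z[st]))
    for nm,(x0,x1,y0,y1,z0,z1) in dict(case=(.35,.62,.13,.45,.05,.075),tin=(.37,.62,-.45,-.2,.05,.075),clock=(.25,.42,.1,.28,.06,.09),cup=(.25,.42,-.32,-.18,.045,.07),bott=(.42,.6,-.1,.1,.035,.09)).items():
        q=(X>x0)&(X<x1)&(Y>y0)&(Y<y1)&(Z>z0)&(Z<z1); Q=P[q]
        if len(Q)>5:
            r=cv2.minAreaRect(Q[:,:2].astype(np.float32)); print(nm,len(Q),np.round(r[0],3),np.round(r[1],3),round(r[2],1),"z",Q[:,2].max().round(3),"x",np.percentile(Q[:,0],[1,99]).round(3),"y",np.percentile(Q[:,1],[1,99]).round(3))
E
python3 m.py
```

```text
tray ((0.5641116499900818, -0.01678871363401413), (0.22092339396476746, 0.1312318742275238), 86.27619934082031) [[0.4909999966621399, -0.12300000339746475], [0.621999979019165, -0.13099999725818634], [0.6370000243186951, 0.08900000154972076], [0.5059999823570251, 0.09799999743700027]] 4195
tray ((0.5644680857658386, -0.022839076817035675), (0.2373715341091156, 0.13175605237483978), 86.17899322509766) [[0.4909999966621399, -0.13699999451637268], [0.621999979019165, -0.1459999978542328], [0.6380000114440918, 0.09099999815225601], [0.5070000290870667, 0.10000000149011612]] 3097
top table z 0.0002711891681639508
riser front x=a y+b [-0.1055009   0.63396153] 0.11512309012881639 z 0.05388543925412913
case 5527 [0.496 0.278] [0.249 0.248] 0.0 z 0.075 x [0.378 0.618] y [0.162 0.397]
tin 3431 [ 0.494 -0.345] [0.179 0.274] 81.1 z 0.071 x [0.391 0.618] y [-0.44  -0.251]
clock 611 [0.396 0.198] [0.047 0.087] 6.1 z 0.086 x [0.373 0.419] y [0.155 0.239]
cup 170 [ 0.388 -0.272] [0.066 0.062] 88.2 z 0.064 x [0.357 0.42 ] y [-0.305 -0.24 ]
bott 457 [ 0.561 -0.013] [0.141 0.039] 85.9 z 0.078 x [0.54 0.58] y [-0.081  0.057]
side table z -0.0008650863101832757
riser front x=a y+b [-0.07404756  0.63598171] 0.10536823420510877 z 0.0516976470231202
case 2801 [0.497 0.28 ] [0.249 0.251] 0.9 z 0.075 x [0.377 0.618] y [0.158 0.399]
tin 4493 [ 0.494 -0.345] [0.179 0.276] 80.4 z 0.067 x [0.384 0.618] y [-0.444 -0.245]
clock 354 [0.397 0.198] [0.046 0.09 ] 1.2 z 0.08 x [0.375 0.419] y [0.155 0.238]
cup 295 [ 0.389 -0.273] [0.069 0.061] 89.8 z 0.06 x [0.36 0.42] y [-0.306 -0.238]
bott 445 [ 0.563 -0.015] [0.14  0.038] 86.9 z 0.075 x [0.541 0.579] y [-0.084  0.049]
```

```bash
cat > m2.py <<'E'
from h import *
import pickle
d=pickle.load(open("v0.pkl","rb")); v=d["top"]
P=cloud(v);hsv=cv2.cvtColor(v["img"],cv2.COLOR_BGR2HSV)
for u in (200,260,320,400,470): print(u,[(r,tuple(int(a) for a in hsv[r,u]),round(float(P[r,u,2]),3)) for r in range(166,182,2)])
def fit(z,x0,x1,tag):
    o=[]
    for u in range(200,490,4):
        col=P[150:182,u,2]; r=np.where((col>z-.012)&(col<z+.012))[0]
        if len(r): o.append((u,150+r.max()+.5))
    W=ray(v,o,z); k=np.polyfit(W[:,1],W[:,0],1); g=abs(np.polyval(k,W[:,1])-W[:,0])<.004
    k=np.polyfit(W[g,1],W[g,0],1); print(tag,k,g.sum(),len(g))
fit(.05,0,0,"riser front top x=a*y+b")
o=[]
for r in range(188,274,4):
    row=P[r,230:270,2]; c=np.where(row>.048)[0]
    if len(c): o.append((230+c.max()+.5,r))
W=ray(v,o,.06);k=np.polyfit(W[:,0],W[:,1],1);print("case face y=a*x+b",k,"at x=.55",np.polyval(k,.55),np.abs(np.polyval(k,W[:,0])-W[:,1]).max())
o=[]
for u in range(180,240,4):
    col=P[255:295,u,2]; c=np.where(col>.048)[0]
    if len(c): o.append((u,255+c.max()+.5))
W=ray(v,o,.06);k=np.polyfit(W[:,1],W[:,0],1);print("case near x=",k,np.polyval(k,.28))
big=cv2.resize(v["img"][130:320,160:480],None,fx=2.5,fy=2.5,interpolation=cv2.INTER_CUBIC);cv2.imwrite("pics/c0.png",big)
E
python3 m2.py
```

```text
200 [(166, (21, 70, 182), 0.05), (168, (20, 70, 183), 0.046), (170, (23, 70, 182), 0.048), (172, (23, 66, 182), 0.052), (174, (17, 99, 131), 0.039), (176, (14, 102, 130), 0.007), (178, (13, 114, 181), -0.001), (180, (13, 111, 136), 0.06)]
260 [(166, (23, 66, 189), 0.05), (168, (22, 70, 185), 0.05), (170, (21, 71, 187), 0.043), (172, (17, 90, 148), 0.049), (174, (16, 121, 82), 0.021), (176, (14, 130, 185), -0.006), (178, (14, 132, 184), 0.005), (180, (13, 132, 186), 0.001)]
320 [(166, (22, 67, 187), 0.053), (168, (22, 68, 190), 0.053), (170, (23, 68, 185), 0.05), (172, (15, 103, 102), 0.037), (174, (13, 129, 127), 0.009), (176, (14, 128, 187), 0.009), (178, (14, 129, 184), -0.002), (180, (14, 131, 185), -0.001)]
400 [(166, (24, 65, 188), 0.048), (168, (24, 65, 187), 0.05), (170, (19, 93, 132), 0.046), (172, (17, 112, 89), 0.022), (174, (14, 134, 184), 0.0), (176, (14, 132, 186), -0.008), (178, (14, 133, 186), -0.002), (180, (14, 134, 184), 0.002)]
470 [(166, (18, 78, 187), 0.045), (168, (23, 66, 188), 0.05), (170, (16, 100, 105), 0.038), (172, (14, 123, 114), 0.006), (174, (13, 134, 187), -0.005), (176, (14, 130, 185), -0.002), (178, (13, 130, 186), 0.006), (180, (13, 131, 187), 0.002)]
riser front top x=a*y+b [0.01030424 0.72116855] 38 73
case face y=a*x+b [-0.05386934  0.22658791] at x=.55 0.19695977544044632 0.02795140854257047
case near x= [0.04712603 0.44877295] 0.4619682429519515
```

View pics/c0.png

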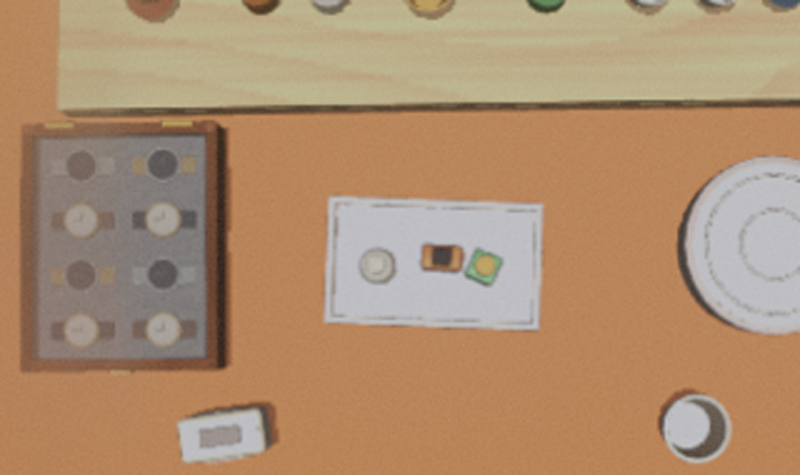

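Run:
```python
from h import *
import pickle
v=pickle.load(open("v0.pkl","rb"))["top"]
print("riser top edge",ray(v,[(200,173),(260,172),(320,171.2),(400,169.7),(470,169)],.05).round(4).tolist())
print("riser foot",ray(v,[(185,176),(260,175),(320,174),(400,173),(480,172.2)],0).round(4).tolist())
print("case top",ray(v,[(247.2,179.5),(246.5,277)],.06).round(4).tolist())
print("case foot",ray(v,[(250.8,180),(250.8,277.5)],0).round(4).tolist())
```

```text
riser top edge [[0.7297, 0.3173, 0.05], [0.7269, 0.1638, 0.05], [0.7241, 0.0119, 0.05], [0.722, -0.1904, 0.05], [0.7193, -0.369, 0.05]]
riser foot [[0.7324, 0.3698, 0.0], [0.7281, 0.1703, 0.0], [0.7257, 0.0125, 0.0], [0.7223, -0.1973, 0.0], [0.7191, -0.4094, 0.0]]
case top [[0.7071, 0.1952, 0.06], [0.4629, 0.202, 0.06]]
case foot [[0.7156, 0.1948, 0.0], [0.4602, 0.2001, 0.0]]
```

Measured:
- **Tray:** centre (0.564, -0.017), long axis 3.8° off y. The size checks out at 131 x 221 mm.
- **Riser front:** x ≈ 0.7245 + 0.0155·y.
- **Case face:** y ≈ 0.197.
- **Target:** tray centre about (0.661, 0.087).

I'll push +x with the open fingers on the near long side, then +y from the end.

```bash
cat > st.py <<'E'
from cell import read_state
from scipy.spatial.transform import Rotation as R
import numpy as np,sys
s=read_state(); M=R.from_rotvec(s["eef_rot"]).as_matrix()
print("t",round(s["clock"],2),"tcp",s["tcp_pos"].round(4),"jaw az",np.degrees(np.arctan2(M[1,1],M[0,1])).round(2),"z",M[:,2].round(3),"F",s["contact_force"].round(1),"w",round(s["width"],3))
if len(sys.argv)>4:
    x,y,z,az=map(float,sys.argv[1:5]); d=M.T@(np.array([x,y,z])-s["tcp_pos"])
    print("shift",d.round(4),"rz",-np.radians(az-np.degrees(np.arctan2(M[1,1],M[0,1]))).round(4))
E
python3 -m creep '[{"claw":1,"x":-0.02,"y":-0.02,"rz":-0.067},{"claw":1,"x":-0.05,"y":-0.05,"rz":-0.134},{"claw":1,"x":-0.08,"y":-0.08,"rz":-0.2},{"claw":1,"x":-0.11,"y":-0.11,"rz":-0.267},{"claw":1,"x":-0.14,"y":-0.14,"rz":-0.334}]'
python3 -m creep '[{"claw":1,"x":-0.016,"y":-0.035},{"claw":1,"x":-0.033,"y":-0.071},{"claw":1,"x":-0.05,"y":-0.107},{"claw":1,"x":-0.067,"y":-0.143},{"claw":1,"x":-0.084,"y":-0.179}]'
python3 st.py 0.44 -0.018 0.21 89.1
```

```text
t 0.1 tcp [0.1878 0.5166 0.2182] jaw az 70.02 z [-0.    -0.001 -1.   ] F [ 0.1  0.2 -0.1] w 0.093
shift [-0.4197 -0.4162  0.0085] rz -0.3331$[0]: bad value
$[0]: bad value
```

```bash
python3 -m creep '[{"claw":1.0,"x":-0.02,"y":-0.02,"z":0.0,"rx":0.0,"ry":0.0,"rz":-0.067},{"claw":1.0,"x":-0.05,"y":-0.05,"z":0.0,"rx":0.0,"ry":0.0,"rz":-0.134},{"claw":1.0,"x":-0.08,"y":-0.08,"z":0.0,"rx":0.0,"ry":0.0,"rz":-0.2},{"claw":1.0,"x":-0.11,"y":-0.11,"z":0.0,"rx":0.0,"ry":0.0,"rz":-0.267},{"claw":1.0,"x":-0.14,"y":-0.14,"z":0.0,"rx":0.0,"ry":0.0,"rz":-0.334}]'
python3 st.py 0.44 -0.018 0.21 89.1
```

```text
clock: 0.52
tcp_pos: [0.2705, 0.3384, 0.2184]
eef_rot: [-0.017, -3.141, 0.0]
contact_force: [0.6, -0.2, 0.3]
width: 0.093
t 0.52 tcp [0.2705 0.3384 0.2184] jaw az 89.38 z [-0. -0. -1.] F [ 0.6 -0.2  0.3] w 0.093
shift [-0.1734 -0.3545  0.0084] rz 0.005
```

```bash
python3 -m creep '[{"claw":1,"x":-0.016,"y":-0.034,"z":0,"rx":0,"ry":0,"rz":0},{"claw":1,"x":-0.032,"y":-0.068,"z":0,"rx":0,"ry":0,"rz":0},{"claw":1,"x":-0.048,"y":-0.102,"z":0,"rx":0,"ry":0,"rz":0},{"claw":1,"x":-0.064,"y":-0.136,"z":0,"rx":0,"ry":0,"rz":0},{"claw":1,"x":-0.08,"y":-0.17,"z":0,"rx":0,"ry":0,"rz":0}]'
python3 -m creep '[{"claw":1,"x":-0.016,"y":-0.034,"z":0,"rx":0,"ry":0,"rz":0},{"claw":1,"x":-0.032,"y":-0.068,"z":0,"rx":0,"ry":0,"rz":0},{"claw":1,"x":-0.048,"y":-0.102,"z":0,"rx":0,"ry":0,"rz":0},{"claw":1,"x":-0.064,"y":-0.136,"z":0,"rx":0,"ry":0,"rz":0},{"claw":1,"x":-0.08,"y":-0.17,"z":0,"rx":0,"ry":0,"rz":0}]'
python3 st.py 0.455 -0.018 0.008 89.1
```

```text
clock: 0.93
tcp_pos: [0.348, 0.1673, 0.2186]
eef_rot: [0.023, 3.141, 0.0]
contact_force: [0.7, 0.8, 0.6]
width: 0.0933
clock: 1.35
tcp_pos: [0.4256, -0.0041, 0.2186]
eef_rot: [0.024, 3.141, 0.0]
contact_force: [1.4, 0.1, 0.1]
width: 0.0933
t 1.35 tcp [ 0.4256 -0.0041  0.2186] jaw az 89.14 z [ 0.  0. -1.] F [1.4 0.1 0.1] w 0.093
shift [-0.0296 -0.0135  0.2106] rz 0.0007
```

Lower in two calls, just clear of the tray's near side (x≈0.491).

```bash
python3 -m creep '[{"claw":1,"x":-0.006,"y":-0.003,"z":0.035,"rx":0,"ry":0,"rz":0},{"claw":1,"x":-0.012,"y":-0.006,"z":0.07,"rx":0,"ry":0,"rz":0},{"claw":1,"x":-0.018,"y":-0.009,"z":0.1,"rx":0,"ry":0,"rz":0},{"claw":1,"x":-0.023,"y":-0.012,"z":0.13,"rx":0,"ry":0,"rz":0},{"claw":1,"x":-0.023,"y":-0.012,"z":0.15,"rx":0,"ry":0,"rz":0}]'
python3 -m creep '[{"claw":1,"x":0,"y":0,"z":0.015,"rx":0,"ry":0,"rz":0},{"claw":1,"x":0,"y":0,"z":0.03,"rx":0,"ry":0,"rz":0},{"claw":1,"x":0,"y":0,"z":0.045,"rx":0,"ry":0,"rz":0},{"claw":1,"x":0,"y":0,"z":0.058,"rx":0,"ry":0,"rz":0},{"claw":1,"x":0,"y":0,"z":0.06,"rx":0,"ry":0,"rz":0}]'
python3 st.py 0.48 -0.018 0.008 89.1
python3 - <<'E'
from h import *
for n in("top","side"):
    v=viewer.get_image(n); cv2.imwrite(f"pics/{n}1.png",v["img"])
    if n=="side": cv2.imwrite("pics/s1.png",cv2.resize(v["img"][130:370,200:520],None,fx=2.5,fy=2.5))
E
```

```text
clock: 1.77
tcp_pos: [0.4478, -0.0148, 0.0661]
eef_rot: [-0.024, -3.139, -0.0]
contact_force: [-0.4, -0.3, 0.3]
width: 0.0928
clock: 2.18
tcp_pos: [0.447, -0.0143, 0.0068]
eef_rot: [-0.023, -3.138, -0.001]
contact_force: [-0.7, 0.1, 0.5]
width: 0.0929
t 2.18 tcp [ 0.447  -0.0143  0.0068] jaw az 89.15 z [-0.003  0.    -1.   ] F [-0.7  0.1  0.5] w 0.093
shift [-0.0331 -0.0032 -0.0013] rz 0.0008
```

View pics/s1.png

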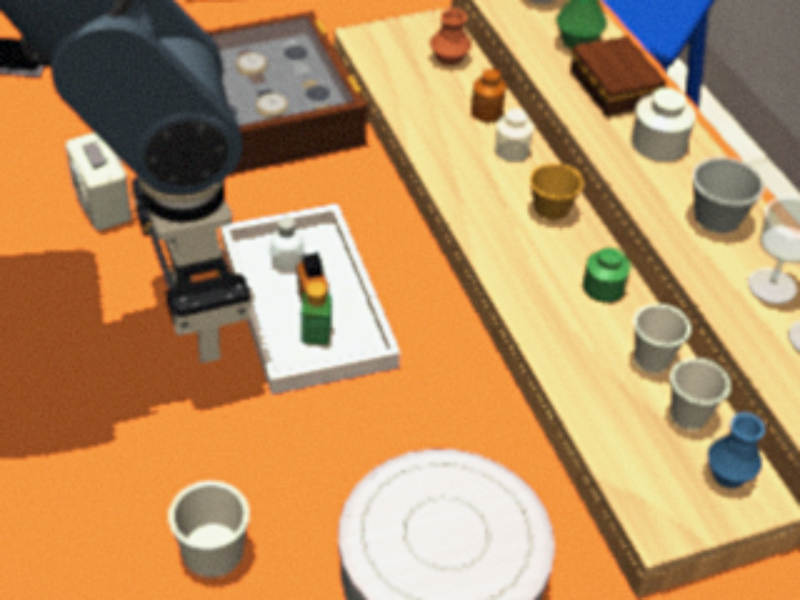

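The fingers hang clear on the near side of the tray at crop (208,345), and the bottles stand around (285,245)–(315,315), well away from the gripper body. Next, the slow +x push.

```bash
python3 -m creep '[{"claw":1,"x":-0.006,"y":-0.002,"z":0,"rx":0,"ry":0,"rz":0},{"claw":1,"x":-0.012,"y":-0.003,"z":0,"rx":0,"ry":0,"rz":0},{"claw":1,"x":-0.018,"y":-0.003,"z":0,"rx":0,"ry":0,"rz":0},{"claw":1,"x":-0.023,"y":-0.003,"z":0,"rx":0,"ry":0,"rz":0},{"claw":1,"x":-0.027,"y":-0.003,"z":0,"rx":0,"ry":0,"rz":0}]'
python3 -m creep '[{"claw":1,"x":-0.003,"y":0,"z":0,"rx":0,"ry":0,"rz":0},{"claw":1,"x":-0.006,"y":0,"z":0,"rx":0,"ry":0,"rz":0},{"claw":1,"x":-0.009,"y":0,"z":0,"rx":0,"ry":0,"rz":0},{"claw":1,"x":-0.012,"y":0,"z":0,"rx":0,"ry":0,"rz":0},{"claw":1,"x":-0.015,"y":0,"z":0,"rx":0,"ry":0,"rz":0}]'
python3 -m creep '[{"claw":1,"x":-0.004,"y":0,"z":0,"rx":0,"ry":0,"rz":0},{"claw":1,"x":-0.008,"y":0,"z":0,"rx":0,"ry":0,"rz":0},{"claw":1,"x":-0.012,"y":0,"z":0,"rx":0,"ry":0,"rz":0},{"claw":1,"x":-0.016,"y":0,"z":0,"rx":0,"ry":0,"rz":0},{"claw":1,"x":-0.02,"y":0,"z":0,"rx":0,"ry":0,"rz":0}]'
python3 -m creep '[{"claw":1,"x":-0.005,"y":0,"z":0,"rx":0,"ry":0,"rz":0},{"claw":1,"x":-0.01,"y":0,"z":0,"rx":0,"ry":0,"rz":0},{"claw":1,"x":-0.015,"y":0,"z":0,"rx":0,"ry":0,"rz":0},{"claw":1,"x":-0.02,"y":0,"z":0,"rx":0,"ry":0,"rz":0},{"claw":1,"x":-0.025,"y":0,"z":0,"rx":0,"ry":0,"rz":0}]'
python3 st.py 0.586 -0.018 0.008 89.1
python3 - <<'E'
from h import *
v=viewer.get_image("side"); cv2.imwrite("pics/s2.png",cv2.resize(v["img"][130:370,200:520],None,fx=2.5,fy=2.5))
E
```

```text
clock: 2.7
tcp_pos: [0.4762, -0.0179, 0.009]
eef_rot: [0.023, 3.14, -0.0]
contact_force: [-0.4, 0.5, -0.4]
width: 0.093
clock: 3.12
tcp_pos: [0.4893, -0.0181, 0.0084]
eef_rot: [-0.024, -3.139, -0.0]
contact_force: [-6.2, -1.9, 4.4]
width: 0.0929
clock: 3.53
tcp_pos: [0.5085, -0.0182, 0.0084]
eef_rot: [-0.023, -3.137, -0.001]
contact_force: [-8.6, 0.0, 6.5]
width: 0.093
clock: 3.95
tcp_pos: [0.5337, -0.0186, 0.0083]
eef_rot: [-0.023, -3.138, -0.001]
contact_force: [-8.2, -0.3, 4.9]
width: 0.0933
t 3.95 tcp [ 0.5337 -0.0186  0.0083] jaw az 89.17 z [-0.004  0.    -1.   ] F [-8.2 -0.3  4.9] w 0.093
shift [-0.0523  0.0013  0.0001] rz 0.0012
```

View pics/s2.png

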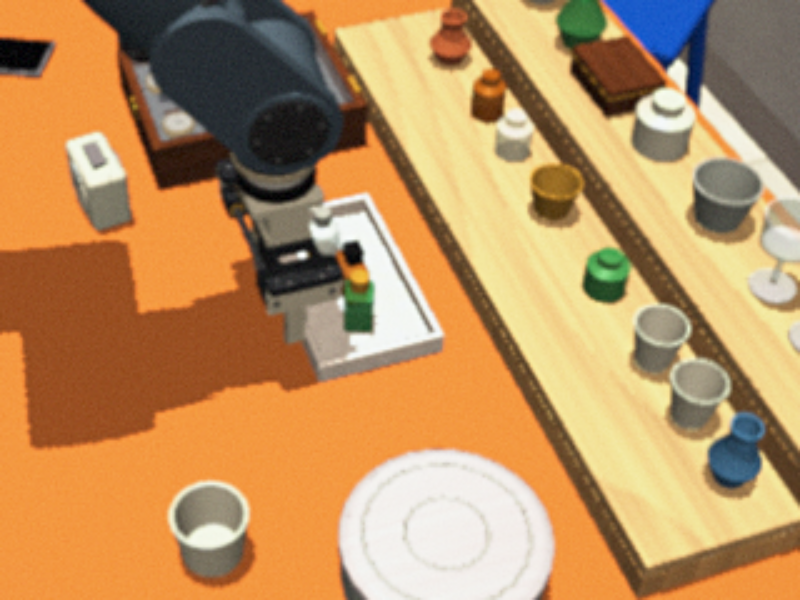

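The tray is moving squarely (crop: near corner (320,375), far corner (437,345)), and the bottles are upright and clear of the gripper. I'll continue, slowing down near the riser.

```bash
python3 -m creep '[{"claw":1,"x":-0.004,"y":0,"z":0,"rx":0,"ry":0,"rz":0},{"claw":1,"x":-0.008,"y":0,"z":0,"rx":0,"ry":0,"rz":0},{"claw":1,"x":-0.012,"y":0,"z":0,"rx":0,"ry":0,"rz":0},{"claw":1,"x":-0.016,"y":0,"z":0,"rx":0,"ry":0,"rz":0},{"claw":1,"x":-0.02,"y":0,"z":0,"rx":0,"ry":0,"rz":0}]'
python3 -m creep '[{"claw":1,"x":-0.004,"y":0,"z":0,"rx":0,"ry":0,"rz":0},{"claw":1,"x":-0.008,"y":0,"z":0,"rx":0,"ry":0,"rz":0},{"claw":1,"x":-0.012,"y":0,"z":0,"rx":0,"ry":0,"rz":0},{"claw":1,"x":-0.015,"y":0,"z":0,"rx":0,"ry":0,"rz":0},{"claw":1,"x":-0.018,"y":0,"z":0,"rx":0,"ry":0,"rz":0}]'
python3 -m creep '[{"claw":1,"x":-0.002,"y":0,"z":0,"rx":0,"ry":0,"rz":0},{"claw":1,"x":-0.004,"y":0,"z":0,"rx":0,"ry":0,"rz":0},{"claw":1,"x":-0.006,"y":0,"z":0,"rx":0,"ry":0,"rz":0},{"claw":1,"x":-0.008,"y":0,"z":0,"rx":0,"ry":0,"rz":0},{"claw":1,"x":-0.01,"y":0,"z":0,"rx":0,"ry":0,"rz":0}]'
python3 st.py 0.586 -0.018 0.008 89.1
```

```text
clock: 4.42
tcp_pos: [0.554, -0.0189, 0.0083]
eef_rot: [-0.023, -3.138, -0.0]
contact_force: [-5.8, -0.6, 3.9]
width: 0.0931
clock: 4.83
tcp_pos: [0.5722, -0.0192, 0.0083]
eef_rot: [-0.023, -3.139, -0.0]
contact_force: [-5.7, 0.2, 2.5]
width: 0.0926
clock: 5.25
tcp_pos: [0.5832, -0.0195, 0.0084]
eef_rot: [-0.023, -3.141, 0.0]
contact_force: [-3.2, -0.7, -2.2]
width: 0.093
t 5.25 tcp [ 0.5832 -0.0195  0.0084] jaw az 89.15 z [-0. -0. -1.] F [-3.2 -0.7 -2.2] w 0.093
shift [-0.0028  0.0015  0.0004] rz 0.0009
```

```bash
python3 -m creep '[{"claw":1,"x":-0.001,"y":0,"z":0,"rx":0,"ry":0,"rz":0},{"claw":1,"x":-0.002,"y":0,"z":0,"rx":0,"ry":0,"rz":0},{"claw":1,"x":-0.003,"y":0,"z":0,"rx":0,"ry":0,"rz":0},{"claw":1,"x":-0.004,"y":0,"z":0,"rx":0,"ry":0,"rz":0},{"claw":1,"x":-0.005,"y":0,"z":0,"rx":0,"ry":0,"rz":0}]'
python3 - <<'E'
from h import *
v=viewer.get_image("top"); cv2.imwrite("pics/t3.png",cv2.resize(v["img"][130:320,160:480],None,fx=2.5,fy=2.5))
E
```

```text
clock: 5.67
tcp_pos: [0.5855, -0.0194, 0.0085]
eef_rot: [-0.023, -3.135, -0.001]
contact_force: [-20.3, -0.2, 14.6]
width: 0.0929
```

View pics/t3.png

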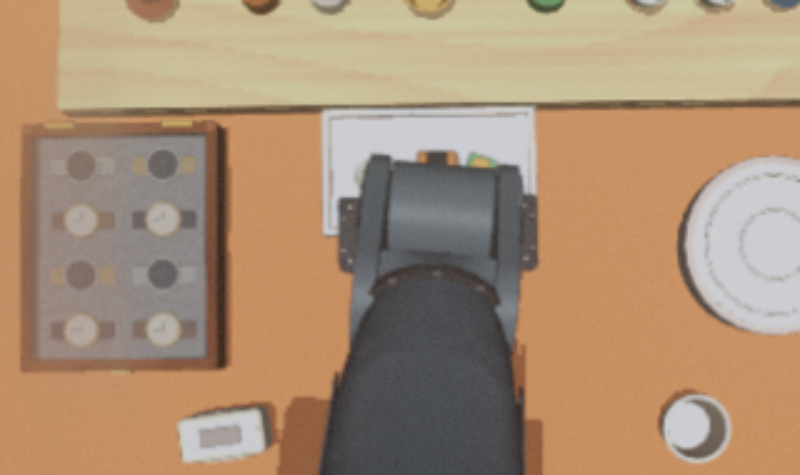

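The tray's far side is flush with the riser (crop edge v≈107 on the riser foot, 20 N reaction). Now I back off, lift, turn the jaws along x and go round to the tray's -y end.

```bash
python3 -m creep '[{"claw":1,"x":0.005,"y":0,"z":0,"rx":0,"ry":0,"rz":0},{"claw":1,"x":0.015,"y":0,"z":0,"rx":0,"ry":0,"rz":0},{"claw":1,"x":0.03,"y":0,"z":0,"rx":0,"ry":0,"rz":0},{"claw":1,"x":0.045,"y":0,"z":0,"rx":0,"ry":0,"rz":0},{"claw":1,"x":0.06,"y":0,"z":0,"rx":0,"ry":0,"rz":0}]'
python3 -m creep '[{"claw":1,"x":0,"y":0,"z":-0.03,"rx":0,"ry":0,"rz":0},{"claw":1,"x":0,"y":0,"z":-0.065,"rx":0,"ry":0,"rz":0},{"claw":1,"x":0,"y":0,"z":-0.1,"rx":0,"ry":0,"rz":0},{"claw":1,"x":0,"y":0,"z":-0.135,"rx":0,"ry":0,"rz":0},{"claw":1,"x":0,"y":0,"z":-0.16,"rx":0,"ry":0,"rz":0}]'
python3 -m creep '[{"claw":0.6,"x":-0.026,"y":-0.03,"z":0,"rx":0,"ry":0,"rz":0.11},{"claw":0.6,"x":-0.052,"y":-0.06,"z":0,"rx":0,"ry":0,"rz":0.22},{"claw":0.6,"x":-0.078,"y":-0.09,"z":0,"rx":0,"ry":0,"rz":0.33},{"claw":0.6,"x":-0.104,"y":-0.12,"z":0,"rx":0,"ry":0,"rz":0.44},{"claw":0.6,"x":-0.13,"y":-0.15,"z":0,"rx":0,"ry":0,"rz":0.55}]'
python3 -m creep '[{"claw":0.6,"x":0,"y":0,"z":0,"rx":0,"ry":0,"rz":0.11},{"claw":0.6,"x":0,"y":0,"z":0,"rx":0,"ry":0,"rz":0.22},{"claw":0.6,"x":0,"y":0,"z":0,"rx":0,"ry":0,"rz":0.33},{"claw":0.6,"x":0,"y":0,"z":0,"rx":0,"ry":0,"rz":0.44},{"claw":0.6,"x":0,"y":0,"z":0,"rx":0,"ry":0,"rz":0.55}]'
python3 -m creep '[{"claw":0.6,"x":0,"y":0,"z":0,"rx":0,"ry":0,"rz":0.11},{"claw":0.6,"x":0,"y":0,"z":0,"rx":0,"ry":0,"rz":0.22},{"claw":0.6,"x":0,"y":0,"z":0,"rx":0,"ry":0,"rz":0.33},{"claw":0.6,"x":0,"y":0,"z":0,"rx":0,"ry":0,"rz":0.44},{"claw":0.6,"x":0,"y":0,"z":0,"rx":0,"ry":0,"rz":0.472}]'
python3 st.py 0.655 -0.17 0.008 -0.9
python3 - <<'E'
from h import *
v=viewer.get_image("top"); cv2.imwrite("pics/t4.png",cv2.resize(v["img"][130:320,160:480],None,fx=2.5,fy=2.5))
c=ray(v,[(469,228)],.062); print("tin",c)
E
```

```text
clock: 6.13
tcp_pos: [0.5286, -0.0188, 0.0092]
eef_rot: [0.023, 3.139, -0.0]
contact_force: [0.6, -0.1, 0.2]
width: 0.0931
clock: 6.55
tcp_pos: [0.5295, -0.0188, 0.1724]
eef_rot: [0.023, 3.136, -0.001]
contact_force: [0.9, 0.7, -0.4]
width: 0.093
clock: 6.97
tcp_pos: [0.6576, -0.1724, 0.1695]
eef_rot: [0.883, 3.012, -0.0]
contact_force: [0.7, 0.1, 0.7]
width: 0.0643
clock: 7.38
tcp_pos: [0.6566, -0.1709, 0.1692]
eef_rot: [1.668, 2.659, 0.001]
contact_force: [0.4, 0.2, 0.2]
width: 0.0558
clock: 7.8
tcp_pos: [0.6566, -0.1708, 0.1693]
eef_rot: [2.245, 2.195, 0.002]
contact_force: [-0.5, 0.2, 0.0]
width: 0.0561
t 7.8 tcp [ 0.6566 -0.1708  0.1693] jaw az -1.29 z [ 0.002 -0.001 -1.   ] F [-0.5  0.2  0. ] w 0.056
shift [ 0.0009 -0.002   0.1612] rz -0.0068
tin [[ 0.56859941 -0.35592009  0.062     ]]
```

View pics/t4.png

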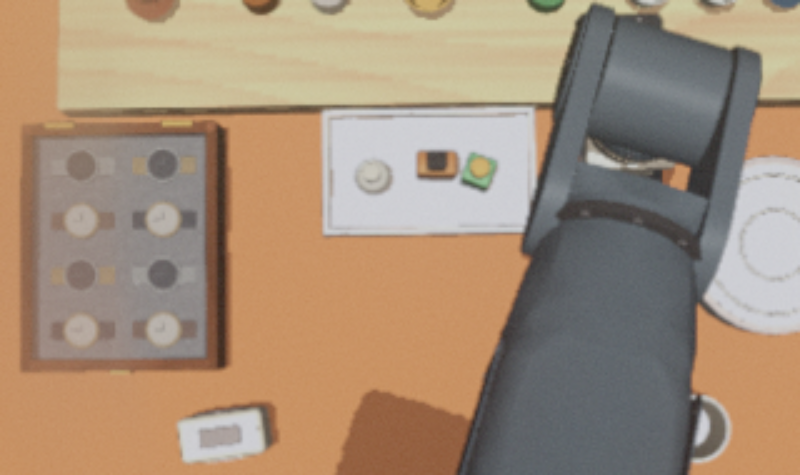

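The tray sits flush along the riser with its end at crop u≈537 and bottles upright. The gripper is in the gap between tray and tin. Lowering now.

```bash
python3 -m creep '[{"claw":0.6,"x":0,"y":0,"z":0.03,"rx":0,"ry":0,"rz":-0.007},{"claw":0.6,"x":0,"y":0,"z":0.06,"rx":0,"ry":0,"rz":-0.007},{"claw":0.6,"x":0,"y":0,"z":0.09,"rx":0,"ry":0,"rz":-0.007},{"claw":0.6,"x":0,"y":0,"z":0.115,"rx":0,"ry":0,"rz":-0.007},{"claw":0.6,"x":0,"y":0,"z":0.13,"rx":0,"ry":0,"rz":-0.007}]'
python3 -m creep '[{"claw":0.6,"x":0,"y":0,"z":0.01,"rx":0,"ry":0,"rz":0},{"claw":0.6,"x":0,"y":0,"z":0.02,"rx":0,"ry":0,"rz":0},{"claw":0.6,"x":0,"y":0,"z":0.028,"rx":0,"ry":0,"rz":0},{"claw":0.6,"x":0,"y":0,"z":0.031,"rx":0,"ry":0,"rz":0},{"claw":0.6,"x":0,"y":0,"z":0.031,"rx":0,"ry":0,"rz":0}]'
python3 -m creep '[{"claw":0.6,"x":0.004,"y":0,"z":0,"rx":0,"ry":0,"rz":0},{"claw":0.6,"x":0.009,"y":0,"z":0,"rx":0,"ry":0,"rz":0},{"claw":0.6,"x":0.014,"y":0,"z":0,"rx":0,"ry":0,"rz":0},{"claw":0.6,"x":0.018,"y":0,"z":0,"rx":0,"ry":0,"rz":0},{"claw":0.6,"x":0.022,"y":0,"z":0,"rx":0,"ry":0,"rz":0}]'
python3 -m creep '[{"claw":0.6,"x":0.003,"y":0,"z":0,"rx":0,"ry":0,"rz":0},{"claw":0.6,"x":0.006,"y":0,"z":0,"rx":0,"ry":0,"rz":0},{"claw":0.6,"x":0.009,"y":0,"z":0,"rx":0,"ry":0,"rz":0},{"claw":0.6,"x":0.012,"y":0,"z":0,"rx":0,"ry":0,"rz":0},{"claw":0.6,"x":0.015,"y":0,"z":0,"rx":0,"ry":0,"rz":0}]'
python3 -m creep '[{"claw":0.6,"x":0.004,"y":0,"z":0,"rx":0,"ry":0,"rz":0},{"claw":0.6,"x":0.008,"y":0,"z":0,"rx":0,"ry":0,"rz":0},{"claw":0.6,"x":0.012,"y":0,"z":0,"rx":0,"ry":0,"rz":0},{"claw":0.6,"x":0.016,"y":0,"z":0,"rx":0,"ry":0,"rz":0},{"claw":0.6,"x":0.02,"y":0,"z":0,"rx":0,"ry":0,"rz":0}]'
python3 st.py 0.655 -0.032 0.008 -0.9
python3 - <<'E'
from h import *
v=viewer.get_image("side"); cv2.imwrite("pics/s5.png",cv2.resize(v["img"][130:370,200:520],None,fx=2.5,fy=2.5))
E
```

```text
clock: 8.27
tcp_pos: [0.6553, -0.1704, 0.0361]
eef_rot: [-2.229, -2.212, 0.001]
contact_force: [0.6, -0.0, -1.0]
width: 0.0562
clock: 8.68
tcp_pos: [0.656, -0.1706, 0.0076]
eef_rot: [2.231, 2.212, 0.0]
contact_force: [-1.0, 0.1, -1.4]
width: 0.0558
clock: 9.1
tcp_pos: [0.6562, -0.1479, 0.008]
eef_rot: [2.231, 2.212, 0.0]
contact_force: [0.0, -0.1, -0.3]
width: 0.056
clock: 9.52
tcp_pos: [0.6562, -0.1333, 0.0076]
eef_rot: [2.231, 2.211, -0.0]
contact_force: [-0.8, -3.4, 1.0]
width: 0.0561
clock: 9.93
tcp_pos: [0.6564, -0.1133, 0.0076]
eef_rot: [2.231, 2.211, -0.0]
contact_force: [0.4, -3.9, -0.2]
width: 0.0559
t 9.93 tcp [ 0.6564 -0.1133  0.0076] jaw az -0.52 z [ 0. -0. -1.] F [ 0.4 -3.9 -0.2] w 0.056
shift [ 0.0813 -0.0021 -0.0004] rz 0.0067
```

View pics/s5.png

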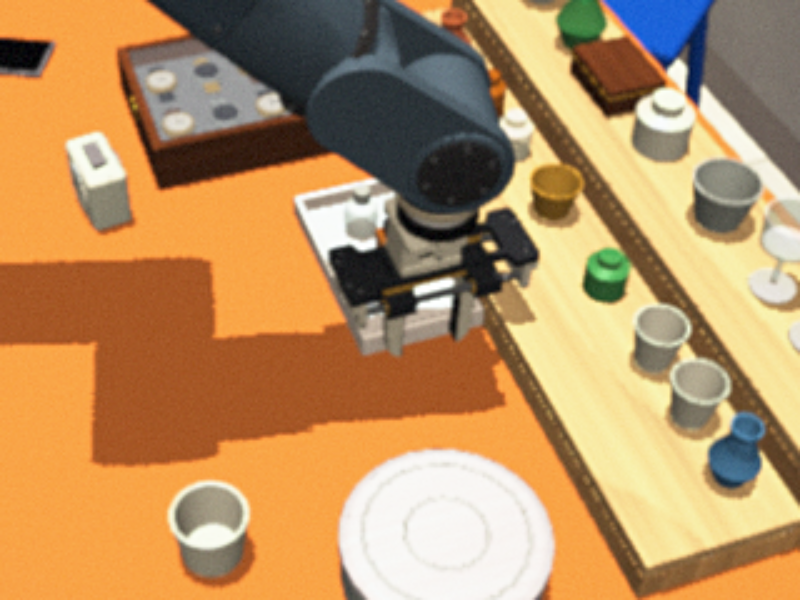

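Both fingers are on the tray's end (crop (395,335), (462,325)) and the bottles stand clear. Continuing +y.

```bash
python3 -m creep '[{"claw":0.6,"x":0.004,"y":0,"z":0,"rx":0,"ry":0,"rz":0},{"claw":0.6,"x":0.008,"y":0,"z":0,"rx":0,"ry":0,"rz":0},{"claw":0.6,"x":0.012,"y":0,"z":0,"rx":0,"ry":0,"rz":0},{"claw":0.6,"x":0.016,"y":0,"z":0,"rx":0,"ry":0,"rz":0},{"claw":0.6,"x":0.02,"y":0,"z":0,"rx":0,"ry":0,"rz":0}]'
python3 -m creep '[{"claw":0.6,"x":0.004,"y":0,"z":0,"rx":0,"ry":0,"rz":0},{"claw":0.6,"x":0.008,"y":0,"z":0,"rx":0,"ry":0,"rz":0},{"claw":0.6,"x":0.012,"y":0,"z":0,"rx":0,"ry":0,"rz":0},{"claw":0.6,"x":0.016,"y":0,"z":0,"rx":0,"ry":0,"rz":0},{"claw":0.6,"x":0.02,"y":0,"z":0,"rx":0,"ry":0,"rz":0}]'
python3 -m creep '[{"claw":0.6,"x":0.004,"y":0,"z":0,"rx":0,"ry":0,"rz":0},{"claw":0.6,"x":0.008,"y":0,"z":0,"rx":0,"ry":0,"rz":0},{"claw":0.6,"x":0.012,"y":0,"z":0,"rx":0,"ry":0,"rz":0},{"claw":0.6,"x":0.016,"y":0,"z":0,"rx":0,"ry":0,"rz":0},{"claw":0.6,"x":0.02,"y":0,"z":0,"rx":0,"ry":0,"rz":0}]'
python3 -m creep '[{"claw":0.6,"x":0.003,"y":0,"z":0,"rx":0,"ry":0,"rz":0},{"claw":0.6,"x":0.006,"y":0,"z":0,"rx":0,"ry":0,"rz":0},{"claw":0.6,"x":0.009,"y":0,"z":0,"rx":0,"ry":0,"rz":0},{"claw":0.6,"x":0.011,"y":0,"z":0,"rx":0,"ry":0,"rz":0},{"claw":0.6,"x":0.013,"y":0,"z":0,"rx":0,"ry":0,"rz":0}]'
python3 st.py 0.655 -0.032 0.008 -0.9
```

```text
clock: 10.4
tcp_pos: [0.6566, -0.0932, 0.0076]
eef_rot: [2.231, 2.211, -0.0]
contact_force: [0.4, -4.6, -0.2]
width: 0.0556
clock: 10.82
tcp_pos: [0.6567, -0.0732, 0.0076]
eef_rot: [-2.231, -2.211, 0.0]
contact_force: [-0.5, -4.0, -0.8]
width: 0.0555
clock: 11.23
tcp_pos: [0.6569, -0.0532, 0.0076]
eef_rot: [-2.231, -2.211, 0.0]
contact_force: [0.4, -4.3, -0.5]
width: 0.0556
clock: 11.65
tcp_pos: [0.657, -0.0404, 0.0076]
eef_rot: [-2.231, -2.211, 0.0]
contact_force: [1.1, -3.7, -0.5]
width: 0.0555
t 11.65 tcp [ 0.657  -0.0404  0.0076] jaw az -0.52 z [-0. -0. -1.] F [ 1.1 -3.7 -0.5] w 0.056
shift [ 0.0083 -0.0021 -0.0004] rz 0.0067
```

```bash
python3 -m creep '[{"claw":0.6,"x":0.0015,"y":0,"z":0,"rx":0,"ry":0,"rz":0},{"claw":0.6,"x":0.003,"y":0,"z":0,"rx":0,"ry":0,"rz":0},{"claw":0.6,"x":0.0045,"y":0,"z":0,"rx":0,"ry":0,"rz":0},{"claw":0.6,"x":0.006,"y":0,"z":0,"rx":0,"ry":0,"rz":0},{"claw":0.6,"x":0.007,"y":0,"z":0,"rx":0,"ry":0,"rz":0}]'
python3 -m creep '[{"claw":0.6,"x":0.001,"y":0,"z":0,"rx":0,"ry":0,"rz":0},{"claw":0.6,"x":0.002,"y":0,"z":0,"rx":0,"ry":0,"rz":0},{"claw":0.6,"x":0.003,"y":0,"z":0,"rx":0,"ry":0,"rz":0},{"claw":0.6,"x":0.004,"y":0,"z":0,"rx":0,"ry":0,"rz":0},{"claw":0.6,"x":0.004,"y":0,"z":0,"rx":0,"ry":0,"rz":0}]'
```

```text
clock: 12.07
tcp_pos: [0.6571, -0.0334, 0.0077]
eef_rot: [2.231, 2.211, -0.0]
contact_force: [-0.2, -4.5, -0.0]
width: 0.0558
clock: 12.48
tcp_pos: [0.6571, -0.0304, 0.0077]
eef_rot: [2.231, 2.211, -0.001]
contact_force: [-0.4, -9.1, -0.6]
width: 0.0561
```

```bash
python3 -m creep '[{"claw":0.6,"x":0.001,"y":0,"z":0,"rx":0,"ry":0,"rz":0},{"claw":0.6,"x":0.002,"y":0,"z":0,"rx":0,"ry":0,"rz":0},{"claw":0.6,"x":0.002,"y":0,"z":0,"rx":0,"ry":0,"rz":0},{"claw":0.6,"x":0.002,"y":0,"z":0,"rx":0,"ry":0,"rz":0},{"claw":0.6,"x":0.002,"y":0,"z":0,"rx":0,"ry":0,"rz":0}]'
python3 -m creep '[{"claw":0.6,"x":-0.003,"y":0,"z":0,"rx":0,"ry":0,"rz":0},{"claw":0.6,"x":-0.01,"y":0,"z":0,"rx":0,"ry":0,"rz":0},{"claw":0.6,"x":-0.02,"y":0,"z":0,"rx":0,"ry":0,"rz":0},{"claw":0.6,"x":-0.035,"y":0,"z":0,"rx":0,"ry":0,"rz":0},{"claw":0.6,"x":-0.05,"y":0,"z":0,"rx":0,"ry":0,"rz":0}]'
python3 -m creep '[{"claw":0.6,"x":-0.01,"y":0,"z":-0.02,"rx":0,"ry":0,"rz":0},{"claw":0.6,"x":-0.02,"y":0,"z":-0.05,"rx":0,"ry":0,"rz":0},{"claw":0.6,"x":-0.03,"y":0,"z":-0.085,"rx":0,"ry":0,"rz":0},{"claw":0.6,"x":-0.06,"y":0,"z":-0.11,"rx":0,"ry":0,"rz":0},{"claw":0.6,"x":-0.09,"y":0,"z":-0.13,"rx":0,"ry":0,"rz":0}]'
python3 -m creep '[{"claw":0.6,"x":0,"y":-0.02,"z":0,"rx":0,"ry":0,"rz":0},{"claw":0.6,"x":0,"y":-0.05,"z":0,"rx":0,"ry":0,"rz":0},{"claw":0.6,"x":0,"y":-0.08,"z":0,"rx":0,"ry":0,"rz":0},{"claw":0.6,"x":0,"y":-0.11,"z":0,"rx":0,"ry":0,"rz":0},{"claw":0.6,"x":0,"y":-0.12,"z":0,"rx":0,"ry":0,"rz":0}]'
cat > chk.py <<'E'
from h import *
import sys
for n,near in(("top",(290,195)),("side",(350,230))):
    v=viewer.get_image(n); r,m=tray(v,near); print(n,np.round(r[0],4),np.round(r[1],4),round(r[2],2),cv2.boxPoints(r).round(4).tolist())
    if n=="top": cv2.imwrite(f"pics/{sys.argv[1]}.png",cv2.resize(v["img"][130:320,160:480],None,fx=2.5,fy=2.5))
E
python3 chk.py t6
```

```text
clock: 12.9
tcp_pos: [0.657, -0.0303, 0.0077]
eef_rot: [2.23, 2.21, -0.004]
contact_force: [-2.5, -20.4, -0.2]
width: 0.0557
clock: 13.32
tcp_pos: [0.6567, -0.0786, 0.0077]
eef_rot: [-2.231, -2.212, -0.0]
contact_force: [0.0, 0.3, 0.4]
width: 0.0555
clock: 13.73
tcp_pos: [0.6563, -0.1693, 0.1405]
eef_rot: [2.229, 2.211, 0.002]
contact_force: [-0.2, -0.5, -0.6]
width: 0.0561
clock: 14.15
tcp_pos: [0.5323, -0.1673, 0.1375]
eef_rot: [-2.232, -2.209, 0.001]
contact_force: [-0.8, 0.3, 0.5]
width: 0.0559
top [0.6596 0.0878] [0.2203 0.1327] 89.49 [[0.5922999978065491, -0.021800000220537186], [0.7250000238418579, -0.023000000044703484], [0.7268999814987183, 0.19740000367164612], [0.5942000150680542, 0.19859999418258667]]
side [ 0.6704 -0.0242] [0.1472 0.0546] 18.28 [[0.5920000076293945, -0.021400000900030136], [0.6090999841690063, -0.07320000231266022], [0.7488999962806702, -0.027000000700354576], [0.7318000197410583, 0.024800000712275505]]
```

View pics/t6.png

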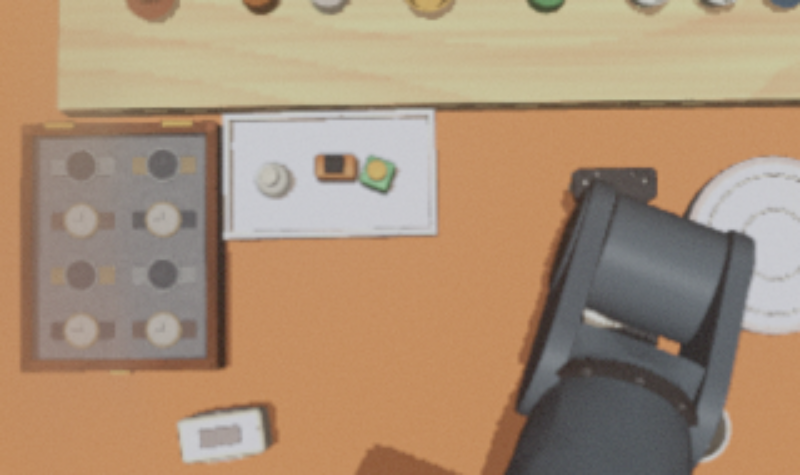

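The tray is in the corner: end at u≈222 against the case, far side v≈110–115 at the riser foot. The fit gives centre (0.660, 0.088), yaw 0.4° off the riser, bottles standing. The x margin is only about 4 mm in the measurement, so I'll confirm with a gentle +x press at mid-tray.

```bash
python3 -m creep '[{"claw":1,"x":0.025,"y":0.001,"z":0,"rx":0,"ry":0,"rz":-0.11},{"claw":1,"x":0.05,"y":0.002,"z":0,"rx":0,"ry":0,"rz":-0.22},{"claw":1,"x":0.075,"y":0.003,"z":0,"rx":0,"ry":0,"rz":-0.33},{"claw":1,"x":0.1,"y":0.004,"z":0,"rx":0,"ry":0,"rz":-0.44},{"claw":1,"x":0.125,"y":0.005,"z":0,"rx":0,"ry":0,"rz":-0.55}]'
python3 -m creep '[{"claw":1,"x":0,"y":0,"z":0,"rx":0,"ry":0,"rz":-0.11},{"claw":1,"x":0,"y":0,"z":0,"rx":0,"ry":0,"rz":-0.22},{"claw":1,"x":0,"y":0,"z":0,"rx":0,"ry":0,"rz":-0.33},{"claw":1,"x":0,"y":0,"z":0,"rx":0,"ry":0,"rz":-0.44},{"claw":1,"x":0,"y":0,"z":0,"rx":0,"ry":0,"rz":-0.55}]'
python3 -m creep '[{"claw":1,"x":0,"y":0,"z":0,"rx":0,"ry":0,"rz":-0.11},{"claw":1,"x":0,"y":0,"z":0,"rx":0,"ry":0,"rz":-0.22},{"claw":1,"x":0,"y":0,"z":0,"rx":0,"ry":0,"rz":-0.33},{"claw":1,"x":0,"y":0,"z":0,"rx":0,"ry":0,"rz":-0.44},{"claw":1,"x":0,"y":0,"z":0,"rx":0,"ry":0,"rz":-0.467}]'
python3 st.py 0.545 0.085 0.008 89.1
```

```text
clock: 14.67
tcp_pos: [0.5432, -0.0409, 0.1378]
eef_rot: [1.54, 2.737, 0.001]
contact_force: [0.3, 0.2, 0.6]
width: 0.0845
clock: 15.08
tcp_pos: [0.5433, -0.0419, 0.1377]
eef_rot: [0.738, 3.053, 0.0]
contact_force: [-0.6, -0.1, -1.0]
width: 0.0932
clock: 15.5
tcp_pos: [0.5433, -0.042, 0.1377]
eef_rot: [0.01, 3.141, -0.0]
contact_force: [0.2, 0.4, 0.2]
width: 0.0929
t 15.5 tcp [ 0.5433 -0.042   0.1377] jaw az 89.63 z [ 0.001 -0.    -1.   ] F [0.2 0.4 0.2] w 0.093
shift [-0.0008  0.127   0.1297] rz 0.0093
```

```bash
python3 -m creep '[{"claw":1,"x":0,"y":0.025,"z":0,"rx":0,"ry":0,"rz":0.009},{"claw":1,"x":0,"y":0.055,"z":0,"rx":0,"ry":0,"rz":0.009},{"claw":1,"x":0,"y":0.085,"z":0,"rx":0,"ry":0,"rz":0.009},{"claw":1,"x":0,"y":0.11,"z":0,"rx":0,"ry":0,"rz":0.009},{"claw":1,"x":0,"y":0.125,"z":0,"rx":0,"ry":0,"rz":0.009}]'
python3 -m creep '[{"claw":1,"x":0,"y":0,"z":0.025,"rx":0,"ry":0,"rz":0},{"claw":1,"x":0,"y":0,"z":0.05,"rx":0,"ry":0,"rz":0},{"claw":1,"x":0,"y":0,"z":0.075,"rx":0,"ry":0,"rz":0},{"claw":1,"x":0,"y":0,"z":0.1,"rx":0,"ry":0,"rz":0},{"claw":1,"x":0,"y":0,"z":0.115,"rx":0,"ry":0,"rz":0}]'
python3 -m creep '[{"claw":1,"x":-0.003,"y":0,"z":0.006,"rx":0,"ry":0,"rz":0},{"claw":1,"x":-0.008,"y":0,"z":0.012,"rx":0,"ry":0,"rz":0},{"claw":1,"x":-0.015,"y":0,"z":0.015,"rx":0,"ry":0,"rz":0},{"claw":1,"x":-0.022,"y":0,"z":0.015,"rx":0,"ry":0,"rz":0},{"claw":1,"x":-0.028,"y":0,"z":0.015,"rx":0,"ry":0,"rz":0}]'
python3 -m creep '[{"claw":1,"x":-0.003,"y":0,"z":0,"rx":0,"ry":0,"rz":0},{"claw":1,"x":-0.006,"y":0,"z":0,"rx":0,"ry":0,"rz":0},{"claw":1,"x":-0.008,"y":0,"z":0,"rx":0,"ry":0,"rz":0},{"claw":1,"x":-0.01,"y":0,"z":0,"rx":0,"ry":0,"rz":0},{"claw":1,"x":-0.011,"y":0,"z":0,"rx":0,"ry":0,"rz":0}]'
python3 st.py 0.586 0.085 0.008 89.1
```

```text
clock: 15.92
tcp_pos: [0.5448, 0.0856, 0.1377]
eef_rot: [0.033, 3.141, 0.001]
contact_force: [0.3, -0.4, -0.3]
width: 0.0931
clock: 16.33
tcp_pos: [0.5439, 0.0833, 0.0202]
eef_rot: [-0.034, -3.14, -0.0]
contact_force: [-0.5, -0.1, -0.7]
width: 0.0929
clock: 16.75
tcp_pos: [0.5734, 0.0828, 0.0084]
eef_rot: [0.034, 3.14, 0.0]
contact_force: [0.7, -0.2, -0.1]
width: 0.0931
clock: 17.17
tcp_pos: [0.5828, 0.0826, 0.0078]
eef_rot: [0.034, 3.141, 0.0]
contact_force: [-0.7, 0.1, 0.3]
width: 0.093
t 17.17 tcp [0.5828 0.0826 0.0078] jaw az 88.75 z [ 0.  0. -1.] F [-0.7  0.1  0.3] w 0.093
shift [-0.0031  0.0024 -0.0002] rz -0.0061
```

```bash
python3 -m creep '[{"claw":1,"x":-0.001,"y":0,"z":0,"rx":0,"ry":0,"rz":-0.006},{"claw":1,"x":-0.002,"y":0,"z":0,"rx":0,"ry":0,"rz":-0.006},{"claw":1,"x":-0.003,"y":0,"z":0,"rx":0,"ry":0,"rz":-0.006},{"claw":1,"x":-0.004,"y":0,"z":0,"rx":0,"ry":0,"rz":-0.006},{"claw":1,"x":-0.005,"y":0,"z":0,"rx":0,"ry":0,"rz":-0.006}]'
python3 -m creep '[{"claw":1,"x":-0.0005,"y":0,"z":0,"rx":0,"ry":0,"rz":0},{"claw":1,"x":-0.001,"y":0,"z":0,"rx":0,"ry":0,"rz":0},{"claw":1,"x":-0.0015,"y":0,"z":0,"rx":0,"ry":0,"rz":0},{"claw":1,"x":-0.002,"y":0,"z":0,"rx":0,"ry":0,"rz":0},{"claw":1,"x":-0.002,"y":0,"z":0,"rx":0,"ry":0,"rz":0}]'
```

```text
clock: 17.58
tcp_pos: [0.5863, 0.0827, 0.0075]
eef_rot: [-0.024, -3.138, 0.0]
contact_force: [-7.8, 2.4, 4.8]
width: 0.0933
clock: 18.0
tcp_pos: [0.5871, 0.0827, 0.0075]
eef_rot: [-0.024, -3.136, 0.0]
contact_force: [-12.8, 0.1, 11.0]
width: 0.0927
```

The force rises at x=0.5871, where the riser stop was predicted (0.587). Backing off and making the final check.

```bash
python3 -m creep '[{"claw":1,"x":0.004,"y":0,"z":0,"rx":0,"ry":0,"rz":0},{"claw":1,"x":0.015,"y":0,"z":0,"rx":0,"ry":0,"rz":0},{"claw":1,"x":0.03,"y":0,"z":0,"rx":0,"ry":0,"rz":0},{"claw":1,"x":0.045,"y":0,"z":0,"rx":0,"ry":0,"rz":0},{"claw":1,"x":0.06,"y":0,"z":0,"rx":0,"ry":0,"rz":0}]'
python3 -m creep '[{"claw":1,"x":0,"y":0,"z":-0.035,"rx":0,"ry":0,"rz":0},{"claw":1,"x":0,"y":0,"z":-0.07,"rx":0,"ry":0,"rz":0},{"claw":1,"x":0,"y":0,"z":-0.105,"rx":0,"ry":0,"rz":0},{"claw":1,"x":0,"y":0,"z":-0.14,"rx":0,"ry":0,"rz":0},{"claw":1,"x":0,"y":0,"z":-0.175,"rx":0,"ry":0,"rz":0}]'
python3 -m creep '[{"claw":1,"x":0.025,"y":-0.03,"z":0,"rx":0,"ry":0,"rz":0},{"claw":1,"x":0.05,"y":-0.06,"z":0,"rx":0,"ry":0,"rz":0},{"claw":1,"x":0.075,"y":-0.09,"z":0,"rx":0,"ry":0,"rz":0},{"claw":1,"x":0.1,"y":-0.12,"z":0,"rx":0,"ry":0,"rz":0},{"claw":1,"x":0.12,"y":-0.14,"z":0,"rx":0,"ry":0,"rz":0}]'
python3 -m creep '[{"claw":1,"x":0,"y":0,"z":0,"rx":0,"ry":0,"rz":0},{"claw":1,"x":0,"y":0,"z":0,"rx":0,"ry":0,"rz":0},{"claw":1,"x":0,"y":0,"z":0,"rx":0,"ry":0,"rz":0},{"claw":1,"x":0,"y":0,"z":0,"rx":0,"ry":0,"rz":0},{"claw":1,"x":0,"y":0,"z":0,"rx":0,"ry":0,"rz":0}]'
python3 chk.py t7; python3 st.py
python3 - <<'E'
from h import *
v=viewer.get_image("side"); cv2.imwrite("pics/s7.png",cv2.resize(v["img"][130:370,200:520],None,fx=2.5,fy=2.5))
E
```

```text
clock: 18.42
tcp_pos: [0.5291, 0.0834, 0.0076]
eef_rot: [0.025, 3.141, 0.0]
contact_force: [-0.6, -0.2, -0.3]
width: 0.0929
clock: 18.83
tcp_pos: [0.5294, 0.0834, 0.1845]
eef_rot: [0.025, 3.141, -0.0]
contact_force: [0.4, 0.7, 0.6]
width: 0.0929
clock: 19.25
tcp_pos: [0.4057, -0.0562, 0.1827]
eef_rot: [0.025, 3.141, -0.001]
contact_force: [1.8, -0.1, 0.9]
width: 0.0929
clock: 19.67
tcp_pos: [0.408, -0.0541, 0.1825]
eef_rot: [0.023, 3.141, 0.0]
contact_force: [0.1, -0.6, -0.9]
width: 0.0932
top [0.6608 0.0893] [0.2225 0.1321] 88.29 [[0.5914000272750854, -0.019899999722838402], [0.7235000133514404, -0.023800000548362732], [0.7301999926567078, 0.19850000739097595], [0.5981000065803528, 0.20250000059604645]]
side [0.6621 0.0821] [0.2435 0.1361] 88.63 [[0.5911999940872192, -0.03799999877810478], [0.7272999882698059, -0.041200000792741776], [0.7330999970436096, 0.2021999955177307], [0.597000002861023, 0.2054000049829483]]
t 19.77 tcp [ 0.4078 -0.0542  0.1825] jaw az 89.16 z [-0.  0. -1.] F [ 0.  -0.5  0. ] w 0.093
```

View pics/t7.png

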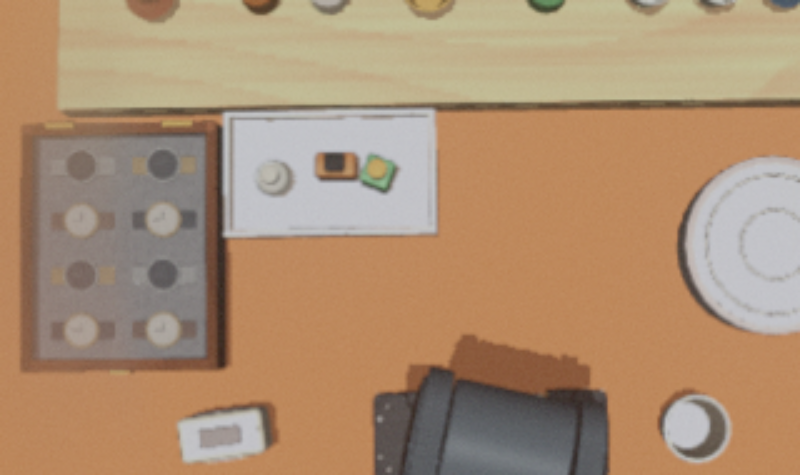

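View pics/s7.png

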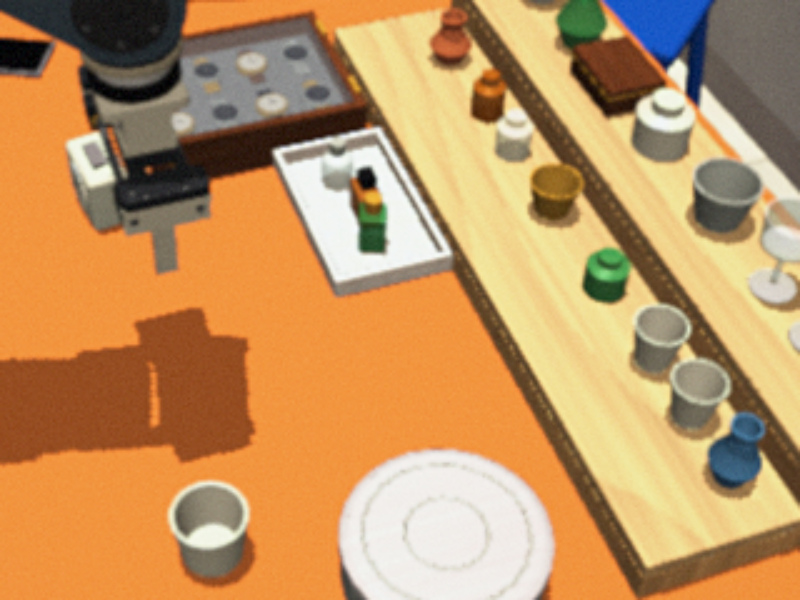

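Both views show the tray flush in the corner, the bottles upright, and the clock, cup and tin unmoved. Handing in.

```bash
python3 -c "
from cell import hand_in
print(hand_in())"
```

```text
the job is handed in; nothing more can be done
None
```

The tray is back in the corner, flat against the riser and the watch case, and the job is handed in after about 20 s of the 54 s. I pushed it in +x with the open fingers on its long side, then in +y from its end. A last gentle press in +x confirmed the fit.

**Stops:** The press against the watch case ended in a firm stop at about 20 N. The last press against the riser did too, at about 13 N and at x = 0.587 m, where I had predicted the riser.

**Final position (top camera):** The tray centre is at (0.661, 0.089), against a target of (0.661, 0.087). By eye, the picture shows its edges parallel to the riser.

**Other goods:** All three bottles are upright, and clock, cup and tin look unmoved in both views. The mug is outside my cropped pictures and the phone barely in them, so I did not check either at the end. The arm never went near them.

**Disagreements:**
- The tray's angle from the top camera read 0.4° off the riser line before the last press and 0.8° off after it, in opposite directions. That is image noise, inside the 2° limit.
- The side camera's outline of the tray is too long (243 mm instead of 220 mm), because it takes in the visible side face. I used it only as a rough check.

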